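# Pack the finished chocolates in their matching gift trays

### The job

Put each of the four finished chocolates into the gift tray of its own shape (bar into the yellow long tray, round into orange, pink square into red, hexagon into green), right way up and lying flat inside the recess. Set them down rather than drop or throw them, let go of everything, and leave the nut bowl and the spatula where they are.

Things in the scene. Friction and masses are not known exactly. Their poses are not given: they have to be found in the camera images.
- bar_choc_center (a point): Dark-chocolate bar, 68 mm long (its x) by 34 mm wide (its y), with a row of three pale yellow banana slices on top. 32 mm high, rigid, 43 to 115 g, standing loose on the work surface. The point is its centre, 16 mm above its underside; its z axis is up. The toppings stand up to 9 mm above the 32 mm.
- round_choc_center (a point): Round milk-chocolate puck (mid brown), 44 mm in diameter, with an orange-tan disc and a nut on top. 32 mm high, rigid, 43 to 115 g, standing loose on the work surface. The point is its centre, 16 mm above its underside; its z axis is up. The toppings stand up to 9 mm above the 32 mm.
- square_choc_center (a point): Square pink ruby-chocolate block, 40 x 40 mm, sides along its x and y, with four dark red raspberries on top. 32 mm high, rigid, 43 to 115 g, standing loose on the work surface. The point is its centre, 16 mm above its underside; its z axis is up. The toppings stand up to 9 mm above the 32 mm.
- hex_choc_center (a point): Six-sided (hexagonal) cream-white chocolate, 42 mm across flats (one pair of flats faces +-x of its frame, the others at 60 degree steps), with a green pistachio disc on top. 32 mm high, rigid, 43 to 115 g, standing loose on the work surface. The point is its centre, 16 mm above its underside; its z axis is up. The toppings stand up to 9 mm above the 32 mm.
- bar_tray: Long rectangular bright-yellow tray, recess 84 mm (its x) by 50 mm (its y), outside 94 x 60 mm. Fixed to the work surface. Origin at the centre of its underside, on the work surface, z up. The recess floor is 3 mm above the origin and the 5 mm wide rim ends 7 mm above it (recess 4 mm deep, 8 mm of play on every side of its chocolate).
- round_tray: Round orange tray, recess 60 mm in diameter, outside 70 mm. Fixed to the work surface. Origin at the centre of its underside, on the work surface, z up. The recess floor is 3 mm above the origin and the 5 mm wide rim ends 7 mm above it (recess 4 mm deep, 8 mm of play on every side of its chocolate).
- square_tray: Square red tray, recess 56 x 56 mm, sides along its x and y, outside 66 x 66 mm. Fixed to the work surface. Origin at the centre of its underside, on the work surface, z up. The recess floor is 3 mm above the origin and the 5 mm wide rim ends 7 mm above it (recess 4 mm deep, 8 mm of play on every side of its chocolate).
- hex_tray: Hexagonal green tray, recess 58 mm across flats (one pair of sides faces +-x of its frame), outside 68 mm across flats. Fixed to the work surface. Origin at the centre of its underside, on the work surface, z up. The recess floor is 3 mm above the origin and the 5 mm wide rim ends 7 mm above it (recess 4 mm deep, 8 mm of play on every side of its chocolate).
- nut_bowl: Bystander: loose white bowl of hazelnuts, 124 mm across and 50 mm high, to the robot's left of the work. Origin at the centre of its underside. Leave it alone.
- spatula: Bystander: loose spatula with an orange handle, about 0.3 m long, lying flat to the robot's right of the work, along its own x. Leave it alone.
There are look-alikes about, which are no part of the job. Of the things like the bar_tray, leave any that is white; of the rest the larger one is meant.

How it is judged (in metres and radians):
At the end, for the whole second after the job is handed in: Every chocolate rests in the tray of its own shape: centre within 12 mm of the tray's centre (sideways), at most 1.5 mm above lying on the recess floor, top up and tilted less than 0.05 rad, at rest and released (horizontal distance between bar_choc_center and bar_tray below 0.012 m and z of bar_choc_center in the frame of bar_tray below 0.0205 m and angle between each of bar_choc_center, round_choc_center, square_choc_center, hex_choc_center's own z axis and vertical below 0.05 rad and linear speed of each of bar_choc, round_choc, square_choc, hex_choc below 0.02 m/s and contact force between the fingers and bar_choc below 0.05 N and horizontal distance between round_choc_center and round_tray below 0.012 m and z of round_choc_center in the frame of round_tray below 0.0205 m and contact force between the fingers and round_choc below 0.05 N and horizontal distance between square_choc_center and square_tray below 0.012 m and z of square_choc_center in the frame of square_tray below 0.0205 m and contact force between the fingers and square_choc below 0.05 N and horizontal distance between hex_choc_center and hex_tray below 0.012 m and z of hex_choc_center in the frame of hex_tray below 0.0205 m and contact force between the fingers and hex_choc below 0.05 N); the robot touches nothing.
It fails at once if a chocolate is dropped or thrown: it moves faster than 0.8 m/s (a fall of about 33 mm) while the fingers do not touch it ((linear speed of bar_choc above 0.8 m/s and contact force between the fingers and bar_choc below 0.05 N) or (linear speed of round_choc above 0.8 m/s and contact force between the fingers and round_choc below 0.05 N) or (linear speed of square_choc above 0.8 m/s and contact force between the fingers and square_choc below 0.05 N) or (linear speed of hex_choc above 0.8 m/s and contact force between the fingers and hex_choc below 0.05 N)).
It fails at once if the nut bowl or the spatula is moved by more than 30 mm (distance of any of nut_bowl, spatula from where it was at the start of the episode above 0.03 m).
It also fails if it takes over 104 s, if anything falls off the work surface, if the arm or the gripper's body presses on something with over 40 N, if the wrist force passes 120 N, or if a joint passes its speed limit or range.

### The arm

A 7-joint arm with a two-finger parallel gripper is mounted at the origin on the work surface. World frame = base frame: x ahead of the robot, y to its left, z up, the work surface at z = 0. Lengths are in m, angles in degrees, forces in N, time in s.
With the tool pointing down it reaches from about 0.425 to 0.975 m from the base axis. Payload 16.7 kg.
Tool frame: the origin (TCP) lies on the centre line of the jaws, within the pads' length; the fingertips stand 19 mm ahead of it and the grasp point (between the pads) is the TCP; z points along the fingers, y is the line along which they close (so a half turn about z gives the same grasp; the last joint's range is limited). The gripper opens to 85 mm and grips with 20 to 120 N. Pads are 22 mm wide; open, the fingers measure 114 mm over their backs; the gripper's body (76 mm by 85 mm) begins 54 mm behind the grasp point. The pads swing forward as they close: fully open they stand 13 mm farther back than shut.
Start: joints at [55.434, 24.414, 4.234, 92.017, -1.954, 63.644, -3.845], TCP at [0.296, -0.607, 0.25] pointing down, gripper open.
Joint ranges: [-163.25, 163.25], [-28.42, 122.38], [-70.27, 78.77], [12.13, 141.07], [-58.53, 238.53], [9.26, 117.41], [-156.51, 156.51]. Speed limits (degrees/s): [108.29, 108.29, 136.94, 136.94, 172.46, 172.46, 172.46].

### API

Orientations are given as a 3x3 rotation matrix whose columns are the frame's x, y, z axes.
In Python, from plant import robot gives the robot as it stands.
- The arm moves only by the tool step_arm, never from a script. Its argument "moves" is text: rows parted by semicolons, each of 4 numbers parted by spaces: the shift along the tool's x, y, z in cm, then the turn about the tool's z in rad. A call has 1 to 10 rows; each row shifts and turns the commanded pose from where the row before left it, along the tool's axes as they then stand; what a row does not reach is not made up. A row lasts 1/8 s, in which the tool goes at most 62.5 mm and 10.7 degrees, less where a joint would pass 70% of its speed; a pose out of reach is approached as far as the arm can. A call with a gripper value outside its range is refused whole. "jaw" is the opening, from -1 (shut) to 1 (fully open), set as the call begins (left out, the last holds). The fingers move at their own pace and stop on an object; "squeeze" is the grip in N (left out, the last holds). Time passes only in rows, so rows that do not move let the fingers close. It gives the time, the measured TCP pose, the force, the opening and the grip force at its end, in the units of the state.
- robot.sense(): the state, without advancing time (a new reading comes with each control period).
- robot.get_image(name): name is "scene" or "top"; returns the picture (420x560x3 uint8, blue, green, red); there is no depth.
- robot.camera_params(name): a dict with "fx", "fy", "cx", "cy" (pixels), "eye" and "attitude" of the camera in the world. Camera axes: x right, y down, z forward; pixel columns grow to the right and rows downward; lengths in m; the calibration is good to about 2 mm. A picture is of the moment at which its call begins. camera_params takes no time and is no camera call.
- robot.sign_off(): hands the job in; it is judged then, once.
The state is a dict: "time": time; "q": joint angles; "joint_vel": joint speeds; "tau": joint torques, N m; "tcp_pos": TCP position; "tcp_rot": TCP orientation; "wrist_force": force on the tool from outside, world axes, zero at the start; "torque": the same for the moment, N m; "grip_width": finger opening in m; "grasp_force": force on a finger pad.
Only numpy, scipy, OpenCV 4.12 (cv2) and the standard library are available. Lean on these libraries where they do the work, as an engineer would, in place of code of your own. Each camera call takes 0.05 s, during which the arm holds its last target. There are 200 camera calls.

## Working session

There is one attempt and no reset: what is moved stays moved. The work goes in short steps, Python scripts to look and compute and a tool call to move; the robot and the scene stay as the last step left them, time stands still between calls to the robot, and variables do not carry over. Pictures are saved under pics/ and viewed, at most 14 in all, crops included, and the job is handed in when it is done.

Besides the shell and the picture viewer there is one more tool, called after ">>>" in YAML: its name, and indented under it one key for each argument. step_arm: Moves the arm, as the interface text tells. Its arguments: {"type":"object","properties":{"moves":{"type":"string"},"jaw":{"type":"number"},"squeeze":{"type":"number"}},"required":["moves"]}

```bash
mkdir -p pics; ls; python3 - <<'E'
from plant import robot
import cv2
for n in("top","scene"):
    cv2.imwrite(f"pics/{n}0.png",robot.get_image(n)); print(n,robot.camera_params(n))
s=robot.sense();print(s['time'],s['tcp_pos'],s['tcp_rot'],s['grip_width'])
E
```

```text
pics
top {'fx': 432.96789231873845, 'fy': 432.96789231873845, 'cx': 274.55455015180297, 'cy': 206.5248101540684, 'eye': array([ 0.32451138, -0.01229696,  1.13255231]), 'attitude': array([[ 0.02458014, -0.98424198,  0.17511009],
       [-0.99958413, -0.02155526,  0.0191555 ],
       [-0.0150791 , -0.17550811, -0.9843625 ]])}
scene {'fx': 477.84512044169185, 'fy': 477.84512044169185, 'cx': 284.7334884907205, 'cy': 214.91400860778705, 'eye': array([ 0.95157605, -0.66829056,  1.35650559]), 'attitude': array([[ 0.83907193,  0.45949418, -0.29124455],
       [ 0.54398151, -0.71505995,  0.43905966],
       [-0.00651196, -0.52683429, -0.84994307]])}
0.1 [ 0.29573602 -0.60638296  0.24965457] [[ 8.98816116e-01  4.38325526e-01 -5.67245034e-04]
 [ 4.38325890e-01 -8.98815523e-01  1.03406738e-03]
 [-5.65905145e-05 -1.17807461e-03 -9.99999304e-01]] 0.0851571800382807
```

View pics/top0.png

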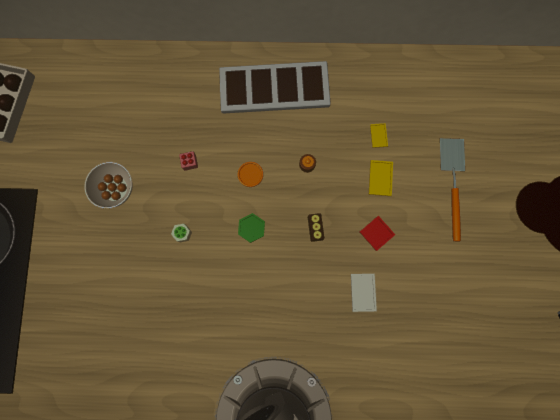

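View pics/scene0.png

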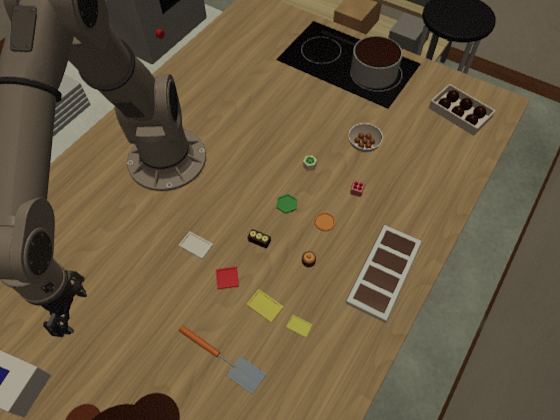

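Top view shows: square choc (188,160), hex choc (180,232), round choc (308,162), bar choc (316,228), round tray (251,175), hex tray (252,228) and red tray (378,233). There are three bar-tray candidates: large yellow (381,178), small yellow (379,135) and white (363,293). The larger yellow one at (381,178) fits the description. I'll confirm it in an enlarged crop.

```bash
cat > h.py <<'E'
import cv2,numpy as np
from plant import robot
def ray(n,u,v,z):
    c=robot.camera_params(n);d=c['attitude']@np.array([(u-c['cx'])/c['fx'],(v-c['cy'])/c['fy'],1.])
    e=c['eye'];return e+d*(z-e[2])/d[2]
def proj(n,p):
    c=robot.camera_params(n);q=c['attitude'].T@(np.array(p)-c['eye'])
    return c['fx']*q[0]/q[2]+c['cx'],c['fy']*q[1]/q[2]+c['cy']
E
python3 - <<'E'
from h import *
im=cv2.imread("pics/top0.png")
x0,y0,x1,y1=165,115,415,265
cv2.imwrite("pics/crop0.png",cv2.resize(im[y0:y1,x0:x1],None,fx=3.2,fy=3.2,interpolation=cv2.INTER_CUBIC))
hsv=cv2.cvtColor(im,cv2.COLOR_BGR2HSV)
def blob(nm,lo,hi,box,z):
    m=cv2.inRange(hsv,np.array(lo),np.array(hi)); k=np.zeros_like(m);a,b,c,d=box;k[b:d,a:c]=m[b:d,a:c]
    cs,_=cv2.findContours(k,0,1);c=max(cs,key=cv2.contourArea)
    w=np.array([ray("top",*p[0],z)[:2] for p in c],np.float32)
    r=cv2.minAreaRect(w);mm=cv2.moments(w)
    print(nm,np.round(r[0],4),np.round(r[1],4),round(r[2],1),'cent',round(mm['m10']/mm['m00'],4),round(mm['m01']/mm['m00'],4),len(c))
    return w
blob('barT',(22,150,100),(35,255,255),(365,155,400,200),.007)
blob('smallY',(22,150,100),(35,255,255),(365,115,400,152),.007)
blob('rndT',(8,180,150),(18,255,255),(232,155,270,195),.007)
blob('sqT',(0,180,90),(6,255,255),(355,210,400,255),.007)
w=blob('hexT',(40,120,60),(80,255,255),(232,208,272,250),.007)
print(cv2.approxPolyDP(cv2.convexHull(w),.008,True).reshape(-1,2).round(3).tolist())
for n,p in dict(sqc=(188,158,.038),hexc=(180,232,.036),rndc=(308,162,.034),barc=(316,228,.036)).items(): print(n,ray("top",*p).round(3))
E
```

```text
barT [ 0.6102 -0.2709] [0.0625 0.096 ] 86.3 cent 0.61 -0.271 112
smallY [ 0.7287 -0.2675] [0.0677 0.0442] 4.6 cent 0.7288 -0.2675 75Traceback (most recent call last):
  File "<stdin>", line 15, in <module>
  File "<stdin>", line 8, in blob
ValueError: max() iterable argument is empty
```

View pics/crop0.png

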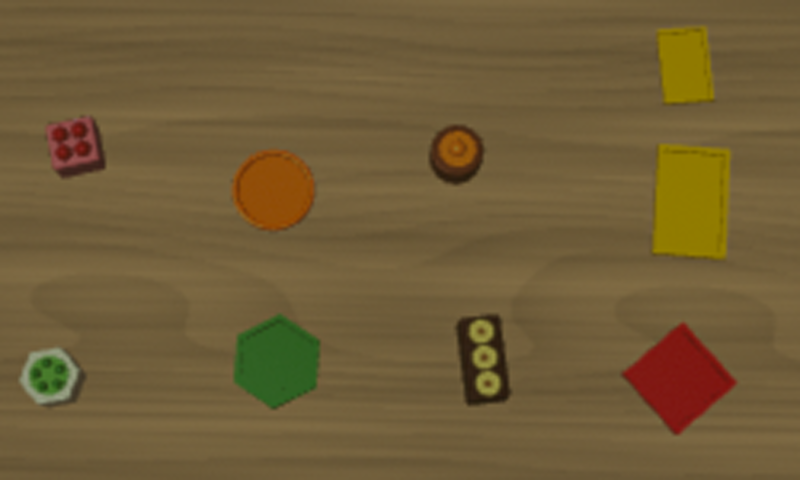

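The crop confirms it: large yellow tray (about 62x96 mm measured) at crop (692,202), small yellow (686,65). The large one is meant. Now the chocolates, using the topping centres, and the other trays.

```bash
python3 - <<'E'
from h import *
im=cv2.imread("pics/top0.png")
hsv=cv2.cvtColor(im,cv2.COLOR_BGR2HSV)
for p in((251,175),(252,228),(378,233)): print(hsv[p[1],p[0]])
def blob(nm,lo,hi,box,z,poly=None):
    m=cv2.inRange(hsv,np.array(lo),np.array(hi)); k=np.zeros_like(m);a,b,c,d=box;k[b:d,a:c]=m[b:d,a:c]
    cs,_=cv2.findContours(k,0,1);c=max(cs,key=cv2.contourArea)
    w=np.array([ray("top",*p[0],z)[:2] for p in c],np.float32)
    r=cv2.minAreaRect(w)
    mm=cv2.moments(w);print(nm,np.round(r[0],4),np.round(r[1],4),round(r[2],1),'cent',round(mm['m10']/mm['m00'],4),round(mm['m01']/mm['m00'],4))
    if poly: print(cv2.approxPolyDP(cv2.convexHull(w),.008,True).reshape(-1,2).round(3).tolist())
blob('rndT',(5,190,100),(18,255,255),(232,155,270,195),.007)
blob('sqT',(0,180,70),(6,255,255),(355,210,400,255),.007)
blob('hexT',(40,120,40),(80,255,255),(232,208,272,250),.007,1)
blob('hexc',(0,0,95),(179,90,255),(168,220,195,245),.032,1)
blob('hexdisc',(40,90,40),(80,255,255),(168,220,195,245),.036)
blob('sqc',(165,60,110),(179,255,255),(175,148,200,175),.032,1)
blob('sqc2',(0,60,30),(179,255,105),(175,148,200,160),.032)
W=lambda x,y,z:ray("top",x/3.2+164.7,y/3.2+114.7,z)[:2]
def a(p,q,z): d=W(*q,z)-W(*p,z);return round(float(np.degrees(np.arctan2(d[1],d[0]))),1),round(float(np.hypot(*d)),4)
print('bar',W(484,357,.038),a((481,331),(488,383),.038), 'edges',a((458,320),(468,404),.032),a((458,320),(498,315),.032))
print('sq',W(71.5,141,.037),a((60,134),(79,130),.037),a((60,134),(64,153),.037),'edge',a((47,126),(93,117),.032),a((93,117),(103,164),.032))
print('rnd',W(457,149,.036));print('hex',W(49,376,.036))
E
```

```text
[ 15 241 145]
[ 54 166  97]
[  2 223 128]
rndT [0.612  0.0776] [0.0664 0.0645] 1.7 cent 0.6122 0.0776
sqT [ 0.4612 -0.2587] [0.0648 0.0658] 41.5 cent 0.4612 -0.2587
hexT [0.4677 0.0699] [0.0664 0.076 ] 28.2 cent 0.4679 0.07
[[0.5059999823570251, 0.0689999982714653], [0.4869999885559082, 0.10199999809265137], [0.44999998807907104, 0.10300000011920929], [0.42899999022483826, 0.07100000232458115], [0.4490000009536743, 0.03799999877810478], [0.4860000014305115, 0.035999998450279236]]
hexc [0.4494 0.2506] [0.0465 0.0429] 47.4 cent 0.4489 0.2504
[[0.47200000286102295, 0.24400000274181366], [0.4560000002384186, 0.2709999978542328], [0.42500001192092896, 0.25600001215934753], [0.4309999942779541, 0.23600000143051147], [0.4519999921321869, 0.22699999809265137]]
hexdisc [0.4482 0.2489] [0.0296 0.0285] 47.5 cent 0.4486 0.2496Traceback (most recent call last):
  File "<stdin>", line 17, in <module>
  File "<stdin>", line 7, in blob
ValueError: max() iterable argument is empty
```

```bash
python3 - <<'E'
from h import *
im=cv2.imread("pics/top0.png")
W=lambda x,y,z:ray("top",x/3.2+164.7,y/3.2+114.7,z)[:2]
def a(p,q,z): d=W(*q,z)-W(*p,z);return round(float(np.degrees(np.arctan2(d[1],d[0]))),1),round(float(np.hypot(*d)),4)
print('bar',W(484,357,.038),a((481,331),(488,383),.038), 'edges',a((458,320),(468,404),.032),a((458,320),(498,315),.032))
print('sq',W(71.5,141,.037),a((60,134),(79,130),.037),a((60,134),(64,153),.037),'edge',a((47,126),(93,117),.032),a((93,117),(103,164),.032))
print('rnd',W(457,149,.036));print('hex',W(49,376,.036))
A=cv2.resize(im[215:250,160:200],None,fx=10,fy=10,interpolation=cv2.INTER_CUBIC)
B=cv2.resize(im[145:180,170:210],None,fx=10,fy=10,interpolation=cv2.INTER_CUBIC)
cv2.imwrite("pics/c1.png",cv2.convertScaleAbs(np.hstack([A,B]),alpha=1.8))
s=robot.sense();R=s['tcp_rot'];print(np.degrees(np.arctan2(R[1,1],R[0,1])),s['tcp_pos'])
E
```

```text
bar [ 0.47054445 -0.09753896] (-171.9, 0.0419) edges (-172.7, 0.068) (-81.5, 0.0324)
sq [0.64193776 0.24232043] (-76.5, 0.0159) (-165.1, 0.0167) edge (-77.3, 0.0387) (-165.2, 0.0414)
rnd [ 0.64182704 -0.07429272]
hex [0.4476917  0.24887372]
-64.00288875316585 [ 0.29573602 -0.60638296  0.24965457]
```

View pics/c1.png

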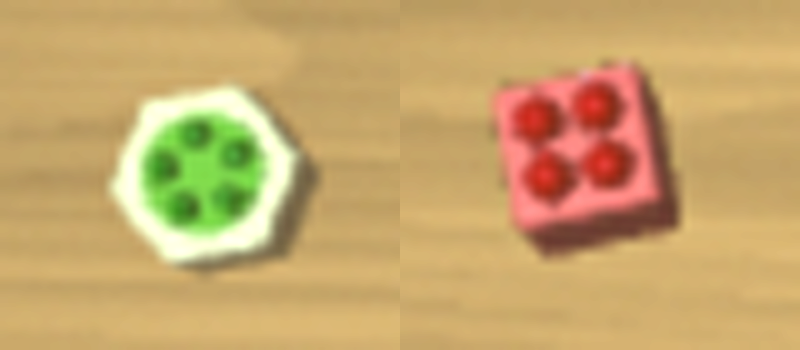

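```bash
cat >> h.py <<'E'
def go(x,y,z,ya):
    s=robot.sense();R=np.array(s['tcp_rot']);p=np.array(s['tcp_pos'])
    cur=np.degrees(np.arctan2(R[1,1],R[0,1]));d=(ya-cur+90)%180-90
    xa=R[:2,0]/np.hypot(*R[:2,0]);ya_=R[:2,1]/np.hypot(*R[:2,1]);v=np.array([x,y])-p[:2]
    c,si=np.cos(np.radians(d)),np.sin(np.radians(d));Q=np.array([[c,-si],[si,c]])
    print('t',round(s['time'],2),'pos',p.round(4),'ya',cur.round(1),'tilt',R[:2,2].round(3),'q7',np.round(s['q'][6],0))
    print('shift cm',(100*v@xa).round(2),(100*v@ya_).round(2),'down',round(100*(p[2]-z),2),'turn',round(-np.radians(d),3),'| shift after turn',(100*v@(Q@xa)).round(2),(100*v@(Q@ya_)).round(2))
E
python3 -c "
from h import *
go(.4705,-.0975,.12,98.2)"
```

```text
t 0.1 pos [ 0.2957 -0.6064  0.2497] ya -64.0 tilt [-0.001  0.001] q7 -4.0
shift cm 38.01 -38.08 down 12.97 turn 0.311 | shift after turn 24.56 -47.88
```

>>> step_arm:
  moves: "3.8 -3.8 0 0;3.8 -3.8 0 0;3.8 -3.8 0 0;3.8 -3.8 0 0;3.8 -3.8 0 0;3.8 -3.8 0 0;3.8 -3.8 0 0;3.8 -3.8 0 0;3.8 -3.8 0 0;3.8 -3.8 0 0"
  jaw: 1
  squeeze: 30

```text
time: 1.35
tcp_pos: [0.471, -0.0969, 0.2503]
tcp_rot: [[0.899, 0.438, 0.0], [0.438, -0.899, -0.0], [0.0, 0.0, -1.0]]
wrist_force: [1.3, -0.9, -0.8]
grip_width: 0.0853
grasp_force: 0.0
```

>>> step_arm:
  moves: "0 0 3 0.15;0 0 3 0.15;0 0 3 0.01;0 0 3 0;0 0 0 0"

```text
time: 1.98
tcp_pos: [0.4695, -0.0983, 0.1287]
tcp_rot: [[0.99, 0.144, -0.004], [0.144, -0.99, 0.001], [-0.004, -0.001, -1.0]]
wrist_force: [-0.0, -0.1, 0.7]
grip_width: 0.0854
grasp_force: 0.0
```

```bash
python3 -c "
from h import *
go(.4705,-.0975,.03,98.2)"
```

```text
t 1.98 pos [ 0.4695 -0.0983  0.1287] ya -81.7 tilt [-0.004  0.001] q7 -83.0
shift cm 0.11 -0.07 down 9.87 turn 0.001 | shift after turn 0.11 -0.07
```

>>> step_arm:
  moves: "0.1 -0.1 2 0;0 0 1.9 0;0 0 0 0"

```text
time: 2.35
tcp_pos: [0.4715, -0.0974, 0.0916]
tcp_rot: [[0.99, 0.143, -0.001], [0.143, -0.99, 0.0], [-0.001, -0.0, -1.0]]
wrist_force: [0.1, 0.6, 0.0]
grip_width: 0.0861
grasp_force: 0.0
```

```bash
python3 -c "
from h import *
go(.4705,-.0975,.03,98.2)
im=robot.get_image('scene');print(proj('scene',(.4705,-.0975,.032)))
cv2.imwrite('pics/s1.png',cv2.resize(im[180:300,190:340],None,fx=5,fy=5,interpolation=2))"
```

```text
t 2.35 pos [ 0.4715 -0.0974  0.0916] ya -81.8 tilt [-0.001  0.   ] q7 -84.0
shift cm -0.1 -0.0 down 6.16 turn 0.001 | shift after turn -0.1 -0.0
(np.float64(258.09702056293395), np.float64(236.5280849932562))
```

View pics/s1.png

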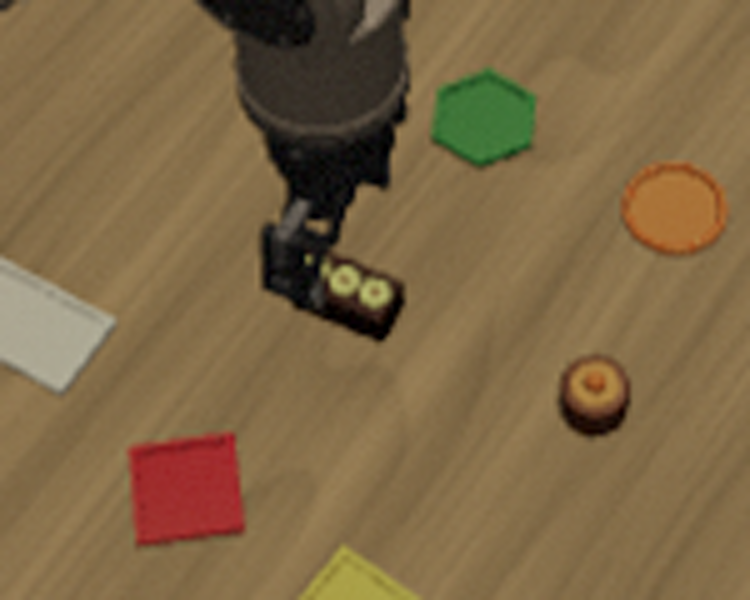

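The middle banana slice is at (258.6,235.8) and the prediction was (258.1,236.5), so the position is confirmed. I'll descend and grip.

>>> step_arm:
  moves: "0 0 2 0;0 0 2 0;0 0 1.5 0;0 0 0.6 0;0 0 0 0;0 0 0 0"

```text
time: 3.15
tcp_pos: [0.4721, -0.0975, 0.0309]
tcp_rot: [[0.99, 0.143, 0.001], [0.143, -0.99, -0.0], [0.001, 0.0, -1.0]]
wrist_force: [-0.2, -0.3, -0.0]
grip_width: 0.0854
grasp_force: 0.0
```

>>> step_arm:
  moves: "0 0 0 0;0 0 0 0;0 0 0 0;0 0 0 0;0 0 0 0;0 0 0 0;0 0 0 0;0 0 0 0"
  jaw: -1
  squeeze: 30

```text
time: 4.15
tcp_pos: [0.4718, -0.0975, 0.0305]
tcp_rot: [[0.99, 0.143, 0.0], [0.143, -0.99, -0.0], [0.0, 0.0, -1.0]]
wrist_force: [-0.6, 0.4, 6.2]
grip_width: 0.0335
grasp_force: 29.9
```

>>> step_arm:
  moves: "0 0 -1 0;0 0 -2 0;0 0 -3 0;0 0 0 0;0 0 0 0"

```text
time: 4.78
tcp_pos: [0.4715, -0.0974, 0.0903]
tcp_rot: [[0.99, 0.143, 0.0], [0.143, -0.99, -0.0], [0.0, 0.0, -1.0]]
wrist_force: [0.1, 0.0, -1.2]
grip_width: 0.0336
grasp_force: 30.4
```

```bash
python3 -c "
from h import *
go(.6115,-.271,.0335,86.3)
go(.6115,-.271,.0335,86.3) if 0 else None
print(robot.sense()['grip_width'])"
```

```text
t 4.78 pos [ 0.4715 -0.0974  0.0903] ya -81.8 tilt [ 0. -0.] q7 -84.0
shift cm 11.37 19.18 down 5.68 turn 0.208 | shift after turn 15.09 16.42
0.03362917135101312
```

>>> step_arm:
  moves: "1.9 3.2 0 0;1.9 3.2 0 0;1.9 3.2 0 0;1.9 3.2 0 0;1.9 3.2 0 0;1.9 3.2 0 0;0 0 0 0.1;0 0 0 0.108;0 0 0 0;0 0 0 0"

```text
time: 6.02
tcp_pos: [0.6118, -0.2708, 0.0897]
tcp_rot: [[0.998, -0.061, -0.001], [-0.061, -0.998, 0.0], [-0.001, -0.0, -1.0]]
wrist_force: [0.1, -0.7, -0.5]
grip_width: 0.0332
grasp_force: 30.3
```

```bash
python3 -c "
from h import *
go(.6115,-.271,.0335,86.3)"
```

```text
t 6.03 pos [ 0.6118 -0.2708  0.0897] ya -93.5 tilt [-0.001  0.   ] q7 -79.0
shift cm -0.02 0.02 down 5.62 turn 0.003 | shift after turn -0.02 0.02
```

Descend to touch: the expected TCP z at contact is about 0.0335.

>>> step_arm:
  moves: "0 0 2 0;0 0 2 0;0 0 1 0;0 0 0.4 0;0 0 0.2 0;0 0 0.1 0;0 0 0 0;0 0 0 0"

```text
time: 7.02
tcp_pos: [0.6122, -0.2712, 0.0337]
tcp_rot: [[0.998, -0.064, 0.0], [-0.064, -0.998, -0.0], [0.0, 0.0, -1.0]]
wrist_force: [0.3, -0.6, -0.8]
grip_width: 0.0337
grasp_force: 30.4
```

>>> step_arm:
  moves: "0 0 0.1 0;0 0 0 0;0 0 0 0"

```text
time: 7.4
tcp_pos: [0.6122, -0.2712, 0.0336]
tcp_rot: [[0.998, -0.064, 0.001], [-0.064, -0.998, -0.0], [0.001, 0.0, -1.0]]
wrist_force: [-5.9, 3.0, 16.5]
grip_width: 0.0333
grasp_force: 32.4
```

>>> step_arm:
  moves: "0 0 0 0;0 0 0 0;0 0 0 0;0 0 0 0;0 0 -1 0;0 0 -2 0;0 0 -3 0;0 0 -3 0;0 0 0 0"
  jaw: 1

```text
time: 8.52
tcp_pos: [0.6137, -0.2717, 0.1266]
tcp_rot: [[0.998, -0.064, 0.005], [-0.064, -0.998, -0.002], [0.005, 0.002, -1.0]]
wrist_force: [-1.2, 1.1, 0.3]
grip_width: 0.0853
grasp_force: 0.0
```

```bash
python3 -c "
from h import *
go(.642,-.0745,.06,90)
im=robot.get_image('scene')
cv2.imwrite('pics/s2.png',cv2.resize(im[180:345,190:345],None,fx=3.6,fy=3.6,interpolation=2))"
```

```text
t 8.53 pos [ 0.6137 -0.2717  0.1266] ya -93.7 tilt [ 0.005 -0.002] q7 -79.0
shift cm 1.56 -19.87 down 6.66 turn -0.065 | shift after turn 2.83 -19.72
```

View pics/s2.png

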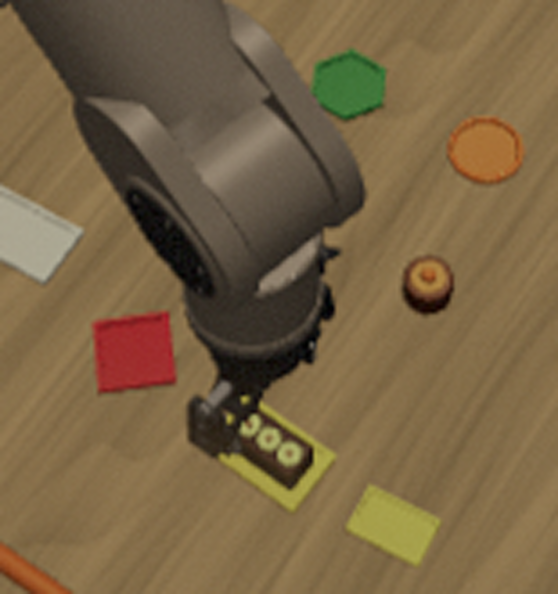

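The bar lies in the yellow tray (middle slice at crop 268,438). Next is the round one; its nut is at crop (428,272), which is scene (308.9,255.6).

>>> step_arm:
  moves: "0.4 -5 0 0;0.4 -5 0 0;0.4 -5 0 0;0.4 -4.9 0 0;0 0 2 0;0 0 2 0;0 0 0 0;0 0 0 0"

```text
time: 9.57
tcp_pos: [0.6407, -0.0747, 0.0824]
tcp_rot: [[0.998, -0.066, -0.0], [-0.066, -0.998, -0.0], [-0.0, 0.0, -1.0]]
wrist_force: [0.3, -0.7, -0.4]
grip_width: 0.0854
grasp_force: 0.0
```

```bash
python3 -c "
from h import *
go(.642,-.0745,.0305,86.3)
print(proj('scene',(.642,-.0745,.039)))"
```

```text
t 9.57 pos [ 0.6407 -0.0747  0.0824] ya -93.8 tilt [-0. -0.] q7 -98.0
shift cm 0.13 -0.03 down 5.19 turn -0.001 | shift after turn 0.13 -0.03
(np.float64(308.0734636447989), np.float64(256.2636471457769))
```

>>> step_arm:
  moves: "0.1 0 2 0;0 0 2 0;0 0 1 0;0 0 0.2 0;0 0 0 0;0 0 0 0"

```text
time: 10.32
tcp_pos: [0.6422, -0.0736, 0.0309]
tcp_rot: [[0.998, -0.064, 0.001], [-0.064, -0.998, -0.0], [0.001, -0.0, -1.0]]
wrist_force: [0.3, 0.0, -0.5]
grip_width: 0.0855
grasp_force: 0.0
```

>>> step_arm:
  moves: "0 0 0 0;0 0 0 0;0 0 0 0;0 0 0 0;0 0 0 0;0 0 0 0;0 0 0 0"
  jaw: -1

```text
time: 11.2
tcp_pos: [0.6419, -0.0736, 0.0308]
tcp_rot: [[0.998, -0.064, 0.0], [-0.064, -0.998, 0.0], [0.0, -0.0, -1.0]]
wrist_force: [-3.1, -0.5, 6.2]
grip_width: 0.0429
grasp_force: 29.9
```

>>> step_arm:
  moves: "0 0 -1 0;0 0 -2 0;0 0 -3 0;0 0 0 0;0 0 0 0"

```text
time: 11.82
tcp_pos: [0.6418, -0.0736, 0.091]
tcp_rot: [[0.998, -0.064, 0.001], [-0.064, -0.998, -0.0], [0.001, -0.0, -1.0]]
wrist_force: [0.3, -0.4, -0.9]
grip_width: 0.043
grasp_force: 30.7
```

```bash
python3 -c "
from h import *
go(.612,.0776,.0335,86.3)"
```

```text
t 11.82 pos [ 0.6418 -0.0736  0.091 ] ya -93.7 tilt [ 0.001 -0.   ] q7 -98.0
shift cm -3.95 -14.9 down 5.75 turn 0.0 | shift after turn -3.95 -14.9
```

>>> step_arm:
  moves: "-1 -3.7 0 0;-1 -3.7 0 0;-1 -3.8 0 0;-1 -3.7 0 0;0 0 2 0;0 0 2 0;0 0 0.8 0;0 0 0 0;0 0 0 0"

```text
time: 12.95
tcp_pos: [0.6118, 0.0772, 0.0427]
tcp_rot: [[0.998, -0.065, 0.0], [-0.065, -0.998, 0.0], [0.0, -0.0, -1.0]]
wrist_force: [0.2, -0.2, -0.7]
grip_width: 0.0429
grasp_force: 30.7
```

```bash
python3 -c "
from h import *
go(.612,.0776,.0337,86.3)"
```

```text
t 12.95 pos [0.6118 0.0772 0.0427] ya -93.7 tilt [0. 0.] q7 -113.0
shift cm 0.02 -0.04 down 0.9 turn -0.0 | shift after turn 0.02 -0.04
```

>>> step_arm:
  moves: "0 0 0.4 0;0 0 0.3 0;0 0 0.2 0;0 0 0 0;0 0 0 0"

```text
time: 13.58
tcp_pos: [0.6114, 0.0777, 0.0338]
tcp_rot: [[0.998, -0.064, 0.0], [-0.064, -0.998, -0.0], [0.0, 0.0, -1.0]]
wrist_force: [-2.5, -0.4, 7.7]
grip_width: 0.0427
grasp_force: 31.5
```

Contact. Release and raise.

>>> step_arm:
  moves: "0 0 0 0;0 0 0 0;0 0 0 0;0 0 0 0;0 0 -1 0;0 0 -2 0;0 0 -3 0;0 0 -3 0;0 0 0 0"
  jaw: 1

```text
time: 14.7
tcp_pos: [0.6131, 0.078, 0.1273]
tcp_rot: [[0.998, -0.064, 0.005], [-0.064, -0.998, 0.001], [0.005, -0.001, -1.0]]
wrist_force: [-0.2, -1.4, 0.5]
grip_width: 0.0852
grasp_force: 0.0
```

```bash
python3 -c "
from h import *
go(.642,.2423,.0305,14)
go(.642,.2423,.0305,-76)
for p in((.642,.2423,.037),(.448,.249,.036),(.612,.0776,.041)):print(proj('scene',p))
im=robot.get_image('scene')
cv2.imwrite('pics/s3.png',cv2.resize(im[130:240,280:390],None,fx=5.4,fy=5.4,interpolation=2))"
```

```text
t 14.7 pos [0.6131 0.078  0.1273] ya -93.7 tilt [0.005 0.001] q7 -112.0
shift cm 1.83 -16.59 down 9.68 turn 1.262 | shift after turn -15.25 -6.78
t 14.7 pos [0.6131 0.078  0.1273] ya -93.7 tilt [0.005 0.001] q7 -112.0
shift cm 1.83 -16.59 down 9.68 turn -0.309 | shift after turn 6.78 -15.25
(np.float64(357.13966740358615), np.float64(185.7907374036097))
(np.float64(309.04405475321596), np.float64(160.14259013679336))
(np.float64(324.7644676121789), np.float64(216.04752600863077))
```

View pics/s3.png

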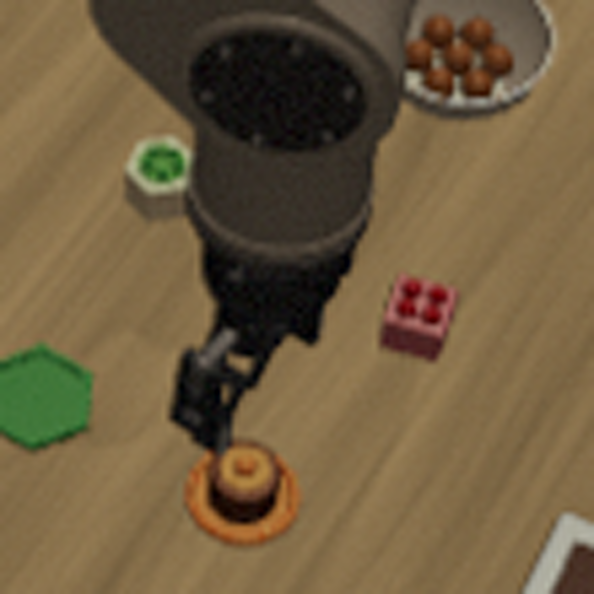

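Round is seated centred in the orange tray. The square's berries are at (358.3,185.6), within about 1 px of the prediction. On to the square.

>>> step_arm:
  moves: "0.5 -4.2 0 0;0.5 -4.2 0 0;0.4 -4.1 0 0;0.4 -4.1 0 0;0 0 2 -0.15;0 0 2 -0.159;0 0 0 0;0 0 0 0"

```text
time: 15.75
tcp_pos: [0.6403, 0.2421, 0.084]
tcp_rot: [[0.971, 0.238, 0.0], [0.238, -0.971, 0.0], [0.0, -0.0, -1.0]]
wrist_force: [-0.8, -1.0, 0.3]
grip_width: 0.0856
grasp_force: 0.0
```

```bash
python3 -c "
from h import *
go(.642,.243,.0305,-76)"
```

```text
t 15.75 pos [0.6403 0.2421 0.084 ] ya -76.2 tilt [0. 0.] q7 -111.0
shift cm 0.19 -0.05 down 5.35 turn -0.004 | shift after turn 0.19 -0.05
```

>>> step_arm:
  moves: "0.1 0 2 0;0 0 2 0;0 0 1 0;0 0 0.3 0;0 0 0 0;0 0 0 0"

```text
time: 16.5
tcp_pos: [0.6413, 0.2426, 0.0309]
tcp_rot: [[0.97, 0.242, 0.001], [0.242, -0.97, 0.0], [0.001, -0.0, -1.0]]
wrist_force: [0.7, -0.8, -0.1]
grip_width: 0.0853
grasp_force: 0.0
```

>>> step_arm:
  moves: "0 0 0 0;0 0 0 0;0 0 0 0;0 0 0 0;0 0 0 0;0 0 0 0;0 0 0 0"
  jaw: -1

```text
time: 17.38
tcp_pos: [0.6411, 0.2425, 0.0306]
tcp_rot: [[0.97, 0.242, 0.0], [0.242, -0.97, 0.0], [0.0, -0.0, -1.0]]
wrist_force: [-0.8, -0.4, 5.3]
grip_width: 0.0395
grasp_force: 31.2
```

>>> step_arm:
  moves: "0 0 -1 0;0 0 -2 0;0 0 -3 0;0 0 -2 0;0 0 0 0;0 0 0 0"

```text
time: 18.12
tcp_pos: [0.6407, 0.2422, 0.11]
tcp_rot: [[0.97, 0.242, -0.0], [0.242, -0.97, -0.0], [-0.001, 0.0, -1.0]]
wrist_force: [-0.5, -0.5, -1.4]
grip_width: 0.0395
grasp_force: 30.5
```

```bash
python3 -c "
from h import *
go(.4612,-.2587,.0335,-48.5)"
```

```text
t 18.12 pos [0.6407 0.2422 0.11  ] ya -76.0 tilt [-0. -0.] q7 -110.0
shift cm -29.55 44.25 down 7.65 turn -0.48 | shift after turn -46.64 25.62
```

>>> step_arm:
  moves: "-2.95 4.42 0 0;-2.95 4.42 0 0;-2.95 4.42 0 0;-2.95 4.42 0 0;-2.95 4.42 0 0;-2.95 4.42 0 0;-2.95 4.42 0 0;-2.95 4.42 0 0;-2.95 4.42 0 0;-2.95 4.42 0 0"

```text
time: 19.38
tcp_pos: [0.4607, -0.2592, 0.1096]
tcp_rot: [[0.97, 0.242, -0.001], [0.242, -0.97, 0.001], [-0.001, -0.001, -1.0]]
wrist_force: [1.0, -0.2, 0.3]
grip_width: 0.0395
grasp_force: 30.5
```

>>> step_arm:
  moves: "0 0 0 -0.16;0 0 1 -0.16;0 0 2 -0.16;0 0 2 0;0 0 0 0;0 0 0 0"

```text
time: 20.12
tcp_pos: [0.462, -0.2578, 0.0605]
tcp_rot: [[0.749, 0.663, -0.0], [0.663, -0.749, 0.0], [-0.0, -0.0, -1.0]]
wrist_force: [0.8, -0.0, 0.0]
grip_width: 0.0394
grasp_force: 30.6
```

```bash
python3 -c "
from h import *
go(.4617,-.2588,.0335,-48.5)"
```

```text
t 20.12 pos [ 0.462  -0.2578  0.0605] ya -48.5 tilt [-0.  0.] q7 -37.0
shift cm -0.09 0.05 down 2.7 turn 0.0 | shift after turn -0.09 0.05
```

>>> step_arm:
  moves: "0 0 1 0;0 0 0.9 0;0 0 0.4 0;0 0 0.3 0;0 0 0.1 0;0 0 0 0;0 0 0 0"

```text
time: 21.0
tcp_pos: [0.4618, -0.2578, 0.0336]
tcp_rot: [[0.749, 0.663, -0.0], [0.663, -0.749, 0.0], [-0.0, -0.0, -1.0]]
wrist_force: [-1.6, 1.2, 5.9]
grip_width: 0.0397
grasp_force: 31.3
```

>>> step_arm:
  moves: "0 0 0 0;0 0 0 0;0 0 0 0;0 0 0 0;0 0 -1 0;0 0 -2 0;0 0 -3 0;0 0 -3 0;0 0 0 0"
  jaw: 1

```text
time: 22.12
tcp_pos: [0.4631, -0.2585, 0.126]
tcp_rot: [[0.749, 0.663, 0.004], [0.663, -0.749, -0.002], [0.001, 0.004, -1.0]]
wrist_force: [-0.2, 0.9, 0.1]
grip_width: 0.0853
grasp_force: 0.0
```

```bash
python3 -c "
from h import *
go(.448,.250,.0305,-50)
go(.448,.250,.0305,-110)
print(robot.sense()['q'])"
```

```text
t 22.12 pos [ 0.4631 -0.2585  0.126 ] ya -48.5 tilt [ 0.004 -0.002] q7 -34.0
shift cm 32.57 -39.08 down 9.55 turn 0.026 | shift after turn 31.53 -39.93
t 22.12 pos [ 0.4631 -0.2585  0.126 ] ya -48.5 tilt [ 0.004 -0.002] q7 -34.0
shift cm 32.57 -39.08 down 9.55 turn 1.074 | shift after turn -18.81 -47.27
[ 36.44815576  20.58908639 -17.01911969 116.18833822   8.54758668
  44.13255018 -34.1630824 ]
```

>>> step_arm:
  moves: "3.25 -3.9 0 0;3.25 -3.9 0 0;3.25 -3.9 0 0;3.25 -3.9 0 0;3.25 -3.9 0 0;3.25 -3.9 0 0;3.25 -3.9 0 0;3.25 -3.9 0 0;3.25 -3.9 0 0;3.25 -3.9 0 0"

```text
time: 23.38
tcp_pos: [0.4462, 0.251, 0.1231]
tcp_rot: [[0.749, 0.663, -0.0], [0.663, -0.749, -0.0], [-0.0, -0.0, -1.0]]
wrist_force: [0.7, -0.1, -0.2]
grip_width: 0.0852
grasp_force: 0.0
```

>>> step_arm:
  moves: "0 0 2 0.026;0 0 2 0;0 0 0 0;0 0 0 0"

```text
time: 23.88
tcp_pos: [0.4468, 0.2496, 0.0838]
tcp_rot: [[0.766, 0.643, 0.0], [0.643, -0.766, 0.0], [0.0, -0.0, -1.0]]
wrist_force: [0.0, 0.1, 1.0]
grip_width: 0.0856
grasp_force: 0.0
```

```bash
python3 -c "
from h import *
go(.448,.2495,.0305,-50)
im=robot.get_image('scene')
A=im[180:345,190:345];B=im[120:230,280:390]
cv2.imwrite('pics/s4.png',np.hstack([cv2.resize(A,(395,420)),cv2.resize(B,(400,420),interpolation=2)]))"
```

```text
t 23.88 pos [0.4468 0.2496 0.0838] ya -50.0 tilt [0. 0.] q7 -102.0
shift cm 0.08 0.08 down 5.33 turn 0.001 | shift after turn 0.08 0.08
```

View pics/s4.png

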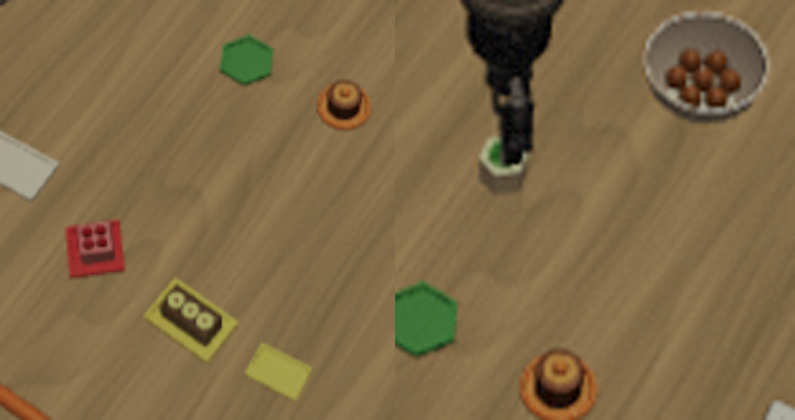

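Bar (190,315), square (95,240) and round (343,95) are all seated in their trays, and the gripper is over the hexagon.

>>> step_arm:
  moves: "0.1 0.1 2 0;0 0 2 0;0 0 1 0;0 0 0.3 0;0 0 0 0;0 0 0 0"

```text
time: 24.68
tcp_pos: [0.4484, 0.2496, 0.0309]
tcp_rot: [[0.766, 0.643, 0.001], [0.643, -0.766, 0.0], [0.001, 0.0, -1.0]]
wrist_force: [0.2, 0.5, -0.1]
grip_width: 0.0853
grasp_force: 0.0
```

>>> step_arm:
  moves: "0 0 0 0;0 0 0 0;0 0 0 0;0 0 0 0;0 0 0 0;0 0 0 0;0 0 0 0"
  jaw: -1

```text
time: 25.55
tcp_pos: [0.4482, 0.2494, 0.0306]
tcp_rot: [[0.766, 0.643, 0.0], [0.643, -0.766, 0.0], [0.0, 0.0, -1.0]]
wrist_force: [-1.3, -1.1, 6.0]
grip_width: 0.0415
grasp_force: 29.9
```

>>> step_arm:
  moves: "0 0 -1 0;0 0 -2 0;0 0 -3 0;0 0 0 0;0 0 0 0"

```text
time: 26.18
tcp_pos: [0.4481, 0.2492, 0.0904]
tcp_rot: [[0.766, 0.643, 0.0], [0.643, -0.766, 0.0], [0.0, 0.0, -1.0]]
wrist_force: [-0.7, 0.1, -1.1]
grip_width: 0.0416
grasp_force: 31.0
```

```bash
python3 -c "
from h import *
go(.4678,.070,.0335,-31.5)"
```

```text
t 26.18 pos [0.4481 0.2492 0.0904] ya -50.0 tilt [0. 0.] q7 -101.0
shift cm -10.02 14.99 down 5.69 turn -0.322 | shift after turn -14.25 11.05
```

>>> step_arm:
  moves: "-2 3 0 0;-2 3 0 0;-2 3 0 0;-2 3 0 0;-2 3 0 0;0 0 1 -0.16;0 0 2 -0.16;0 0 1.5 0;0 0 0 0;0 0 0 0"

```text
time: 27.42
tcp_pos: [0.4681, 0.0705, 0.0455]
tcp_rot: [[0.526, 0.851, -0.0], [0.851, -0.526, 0.0], [-0.0, -0.0, -1.0]]
wrist_force: [-0.3, 0.4, -0.7]
grip_width: 0.0411
grasp_force: 30.9
```

```bash
python3 -c "
from h import *
go(.4678,.070,.0336,-31.5)"
```

```text
t 27.43 pos [0.4681 0.0705 0.0455] ya -31.7 tilt [-0.  0.] q7 -68.0
shift cm -0.06 0.0 down 1.19 turn -0.004 | shift after turn -0.06 0.0
```

>>> step_arm:
  moves: "0 0 0.6 0;0 0 0.3 0;0 0 0.2 0;0 0 0.1 0;0 0 0 0;0 0 0 0"

```text
time: 28.18
tcp_pos: [0.468, 0.0702, 0.0336]
tcp_rot: [[0.525, 0.851, 0.0], [0.851, -0.525, -0.0], [-0.0, 0.0, -1.0]]
wrist_force: [-3.9, -0.6, 8.3]
grip_width: 0.0412
grasp_force: 31.9
```

>>> step_arm:
  moves: "0 0 0 0;0 0 0 0;0 0 0 0;0 0 0 0;0 0 -1 0;0 0 -2 0;0 0 -4 0;0 0 -5 0;0 0 -5 0"
  jaw: 1

```text
time: 29.3
tcp_pos: [0.4676, 0.0704, 0.2055]
tcp_rot: [[0.524, 0.852, 0.0], [0.852, -0.524, 0.0], [0.0, -0.0, -1.0]]
wrist_force: [1.1, 0.3, 1.2]
grip_width: 0.0854
grasp_force: 0.0
```

>>> step_arm:
  moves: "2 -5 0 0;2 -5 0 0;2 -5 0 0;2 -5 0 0;2 -5 0 0;0 0 0 0;0 0 0 0"

```text
time: 30.18
tcp_pos: [0.3076, 0.2863, 0.2037]
tcp_rot: [[0.524, 0.852, 0.0], [0.852, -0.524, -0.0], [0.0, 0.0, -1.0]]
wrist_force: [-0.2, 0.3, 0.2]
grip_width: 0.0858
grasp_force: 0.0
```

```bash
python3 -c "
from h import *
im=robot.get_image('scene');B=im[130:340,190:400]
cv2.imwrite('pics/s5.png',cv2.resize(B,(600,600),interpolation=2))
print(robot.sense()['tcp_pos'])
for p in((.6102,-.2709,.042),(.612,.0776,.042),(.4612,-.2587,.04),(.4678,.07,.038)):u,v=proj('scene',p);print((u-190)/.35,(v-130)/.35)"
```

```text
[0.30793195 0.2858541  0.2035328 ]
210.1093375098963 489.4398773887471
385.0985519001581 245.38590067466748
100.12467639964079 408.69848762926694
274.3517636827632 194.75750436037265
```

View pics/s5.png

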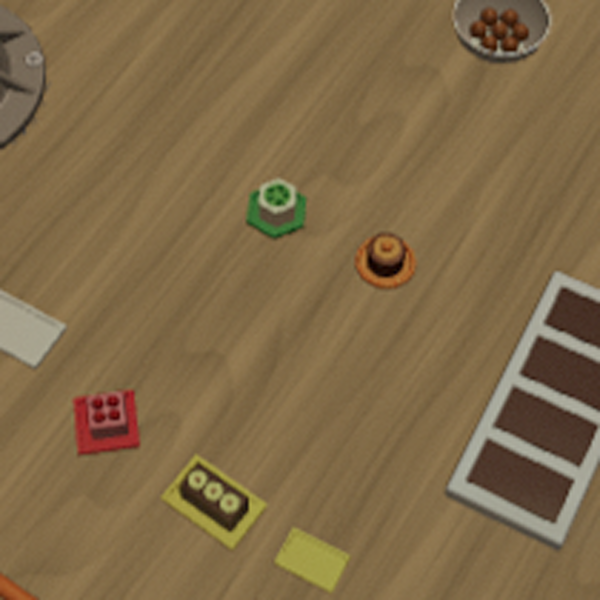

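All four look seated. The square appears a few mm off its expected pixel, so I'll check it closely in the top view.

```bash
python3 -c "
from h import *
im=robot.get_image('top')
def c(u,v):return cv2.resize(im[v-20:v+20,u-26:u+27],(400,300),interpolation=2)
P=np.vstack([np.hstack([c(377,230),c(381,176)]),np.hstack([c(251,226),c(251,172)])])
cv2.imwrite('pics/t5.png',cv2.convertScaleAbs(P,alpha=1.6))
for n,p,o in(('sq',(.4612,-.2587,.04),(377,230)),('bar',(.6102,-.2709,.041),(381,176)),('hex',(.4678,.07,.039),(251,226)),('rnd',(.612,.0776,.04),(251,172))):
  u,v=proj('top',p);print(n,(u-o[0]+26)*400/53,(v-o[1]+20)*7.5)"
```

```text
sq 217.47941170599333 159.41981841091427
bar 215.88020296631404 135.19018059048307
hex 189.5958083168955 148.53882165178263
rnd 181.80040402991648 140.68306913271172
```

View pics/t5.png

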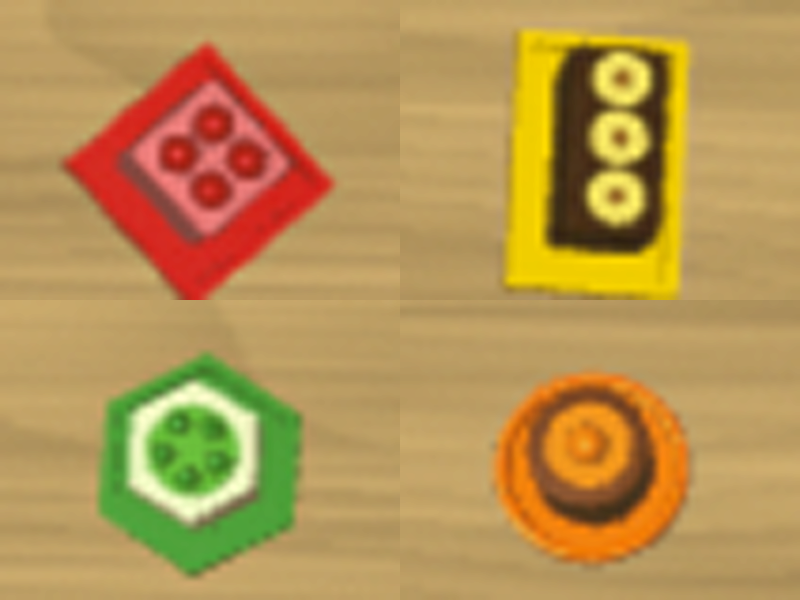

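Offsets from the tray centres are all about 2 mm or less, and every chocolate lies flat. Handing in.

```bash
python3 -c "
from plant import robot
print(robot.sign_off())"
```

```text
the job is handed in; nothing more can be done
None
```

All four chocolates are flat in their own trays, within about 2 mm of centre by the top camera, and released; I left the nut bowl and spatula alone and handed the job in at about 30 s, with no verdict returned.

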